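# Wedge the rocking bench instrument

## Robot

A 7-joint arm with a two-finger parallel gripper is mounted at the origin on a cart in front of the work surface, level with it; the furniture and walls round the work are solid. World frame = base frame: x ahead of the robot, y to its left, z up, the work surface at z = 0. Lengths are in m, angles in rad, forces in N, time in s.
With the tool pointing down it reaches from about 0.4 to 0.875 m from the base axis. Payload 19.3 kg.
Tool frame: the origin (TCP) lies midway between the tips of the shut fingers; the grasp point (between the pads) lies 19 mm behind it (tcp_to_grasp is the z of the grasp point in the tool frame, in m); z points along the fingers, y is the line along which they close (so a half turn about z gives the same grasp; the last joint's range is limited). The gripper opens to 85 mm and grips with 20 to 120 N. Pads are 22 mm wide; open, the fingers measure 114 mm over their backs; the gripper's body (76 mm by 85 mm) begins 54 mm behind the grasp point. The pads swing forward as they close: fully open they stand 13 mm farther back than shut.
Start: joints at [1.058, 0.521, -0.036, 1.599, 0.021, 1.021, -0.113], TCP at [0.268, -0.565, 0.231] pointing down, gripper open.
Joint ranges: [-2.91, 2.91], [-0.3, 2.13], [-1.5, 1.42], [0.17, 2.43], [-1.26, 4.41], [0.16, 1.93], [-2.52, 2.52]. Speed limits (rad/s): [1.89, 1.89, 2.39, 2.39, 3.01, 3.01, 3.01].

## Interface

Orientations are given as [roll, pitch, yaw] about the fixed x, y, z axes, in that order (R = Rz(yaw) Ry(pitch) Rx(roll)).
In Python, from workcell import * gives the robot as it stands.
- The arm moves only by the tool send_rows, never from a script. Its argument "increments" is a list of rows, each a list of 3 entries, a list of its own where there are three numbers: the shift along the tool's x, y, z in mm, then the turn, a rotation vector about the tool's x, y, z in degrees, then the gripper's target within -1 to 1 (fully open at 1, half-way at 0, shut at -1). In form: [[[x, y, z], [wx, wy, wz], grip], ...]. A call has 1 to 10 rows; each row is the pose to reach, as a shift and turn from the pose commanded when the call began, along the tool's axes at that moment; what a row does not reach only later rows make up. A row lasts 1/10 s, in which the tool goes at most 50 mm and 8.59 degrees, less where a joint would pass 70% of its speed; a pose out of reach is approached as far as the arm can. A call with a gripper value outside its range is refused whole. The fingers move at their own pace and stop on an object; "newtons" is the grip in N (left out, the last holds). Time passes only in rows, so rows that repeat a pose let the fingers close. It gives the time, the measured TCP pose, the force, the opening and the grip force at its end, in the units of the state.
- observe(): the state, without advancing time (a new reading comes with each control period).
- grab_frame(name): name is "scene" or "top" or "wrist"; returns the picture (420x560x3 uint8, blue, green, red); there is no depth.
- camera_params(name): a dict with "fovy" (degrees; the focal length in pixels is half the picture's height over the tangent of half this angle, whatever the lens; pixels are square), "cx", "cy" (the principal point, pixels), "extrinsics" (4x4, takes a point from world to camera coordinates). Camera axes: x right, y down, z forward; pixel columns grow to the right and rows downward; lengths in m; the calibration is good to about 2 mm. The wrist camera is an equidistant fisheye: a pixel r from the principal point sees the ray r / f radians off the axis. A picture is of the moment at which its call begins: read the wrist's pose just before it. camera_params takes no time and is no camera call; for the wrist camera it gives the pose at the moment of the call.
- job_done(): hands the job in; it is judged then, once.
The state is a dict: "clock": time; "qpos": joint angles; "qd": joint speeds; "joint_efforts": joint torques, N m; "position": TCP position; "tool_rot": TCP orientation; "force": force on the tool from outside, world axes, zero at the start; "moment": the same for the moment, N m; "grip_width": finger opening in m; "finger_force": force on a finger pad.
Only numpy, scipy, OpenCV 4.12 (cv2) and the standard library are available. Lean on these libraries where they do the work, as an engineer would, in place of code of your own. Each camera call takes 0.05 s, during which the arm holds its last target. There are 200 camera calls.

## Task

The blue bench instrument rocks because the foot under its yellow-dotted corner is short. With the fingertips, push the orange wedge along the bench, thin edge first, under that foot until the instrument no longer rocks but is not jacked up, then prove it by pressing down firmly on the yellow dot, with about one and a half kilograms of weight for a moment: the corner must not sink (if it does, push the wedge further and press again). Do not pick up or carry anything, do not shift the instrument or disturb the other things on the bench, and finish clear of everything.

Things in the scene. Friction and masses are not known exactly. Their poses are not given: they have to be found in the camera images.
- instrument: blue bench instrument, grey front panel with display and two knobs; 160 deep (x) x 200 wide (y) mm, underside 12 and top 58 mm above the bench, 2.5 kg. Origin on the bench under its middle; x points from front panel to back, y to its left. Stands level on three domed feet (22 mm diameter) at x, y = (-62, -82), (62, 82), (62, -82) mm; the fourth is short. About 10 N sideways shifts it
- foot_point (a point): point at bench level straight below the short front-left foot, at (-62, 82) mm of the instrument, 18 mm in from its front and left faces. The foot is 22 mm in diameter, domed, and hangs 4 to 7 mm above this point (differs each time). Once the wedge bears, pushing on with 4 to 10 N jacks this corner up (1.4 mm per 10 mm of wedge travel) or shifts the instrument
- press_dot (a point): centre of the yellow dot (18 mm across) on the instrument's flat top, straight above the short foot, 58 mm above the bench. Unwedged, 5 to 8 N down here rocks the instrument until the short foot meets the bench (4 to 7 mm); wedged, it yields about 1 mm
- wedge: loose orange wedge, black ribs, 90 long (x) x 50 wide (y) mm, 90 g. Origin mid-underside; x points to the thin edge (x = +45 mm, 2 mm thick); ramp rises evenly (8 degrees) to 12 mm at x = -25 mm; behind it an upright heel, 26 mm tall, back face at x = -45 mm, to push on. Starts with the thin edge 35 to 55 mm short of the foot. Slides with under 2 N; push rises past 3 N once it bears on the foot
- screw_dish: open round metal screw dish, 54 mm across, 31 mm tall; bystander, origin in the middle of its underside
- vial: small vial with an orange cap, 22 mm across, 50 mm tall; bystander, origin in the middle of its underside
- marker_pen: red and black marker pen lying down, 13 x 118 x 13 mm; bystander, origin in the middle of its underside
- usb_tester: white USB tester, 70 x 30 x 12 mm; bystander, origin in the middle of its underside
- spool: black spool of solder, 48 mm across, 33 mm tall; bystander, origin in the middle of its underside
- tweezers: steel tweezers lying down, 11 x 113 x 8 mm; bystander, origin in the middle of its underside
- phone: black phone, 146 x 70 x 8 mm, in front of the tall fixed microscope (about x 0.67, y -0.29 m), which the arm must pass clear of; bystander, origin in the middle of its underside
Things that resemble listed ones, but are neither listed nor needed, are in the scene too. Several things look just like the wedge: the one meant starts farthest from the robot's base.

How it is judged:
By the outcome, as a careful person would: the job done as asked, in the order asked, and still so for the second after the job is handed in, with the robot touching nothing.
It also fails if it takes over 56 s, if anything falls off the work surface, if the arm or the gripper's body presses on something with over 40 N, if the wrist force passes 120 N, or if a joint passes its speed limit or range.

## Working session

There is one attempt and no reset: what is moved stays moved. The work goes in short steps, Python scripts to look and compute and a tool call to move; the robot and the scene stay as the last step left them, time stands still between calls to the robot, and variables do not carry over. Pictures are saved under pics/ and viewed, at most 10 in all, crops included, and the job is handed in when it is done.

Besides the shell and the picture viewer there is one more tool, called after "Call:" by a JSON object that holds its "fn" and its "kwargs", one argument or row to a line. send_rows: Moves the arm, as the interface text tells. Its arguments: {"type":"object","properties":{"increments":{"type":"array"},"newtons":{"type":"number"}},"required":["increments"]}

```bash
mkdir -p pics; cat > h.py <<'E'
from workcell import *
import numpy as np, cv2
from scipy.spatial.transform import Rotation as R
def ray(cam,u,v,p=None):
    p=p or camera_params(cam); H=420
    f=H/2/np.tan(np.radians(p["fovy"])/2); E=np.array(p["extrinsics"])
    a,b=u-p["cx"],v-p["cy"]
    if cam=="wrist":
        r=np.hypot(a,b)+1e-9; t=r/f; d=np.array([a/r*np.sin(t),b/r*np.sin(t),np.cos(t)])
    else: d=np.array([a/f,b/f,1.])
    Rm=E[:3,:3]; return -Rm.T@E[:3,3], Rm.T@d
def onz(cam,u,v,z,p=None):
    o,d=ray(cam,u,v,p); return (o+d*(z-o[2])/d[2])[:2]
E
python3 - <<'E'
from h import *
a=grab_frame("scene");b=grab_frame("top")
cv2.imwrite("pics/scene.png",a);cv2.imwrite("pics/top.png",b)
s=observe();print(s["clock"],s["position"],s["tool_rot"],s["force"])
for c in("scene","top"):
    p=camera_params(c);E=np.array(p["extrinsics"]);print(c,p["fovy"],-E[:3,:3].T@E[:3,3])
E
```

```text
0.1 [ 0.26766203 -0.5644842   0.23079967] [-3.14061767e+00  5.36094000e-05  4.42822250e-01] [-0.15829767 -0.73088364  0.34247497]
scene 46.81345827874292 [-0.03930946  0.85684348  0.54526892]
top 49.0817160614538 [0.3857228  0.06707819 1.23725944]
```

View pics/top.png

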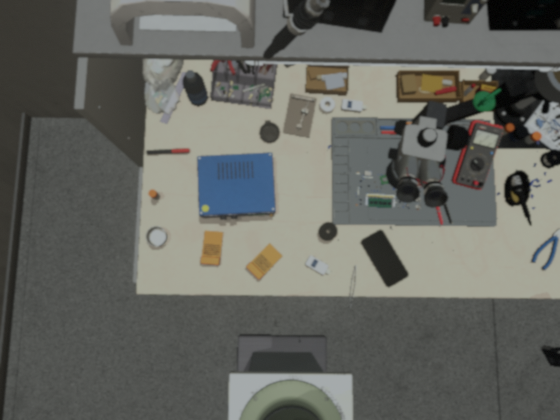

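View pics/scene.png

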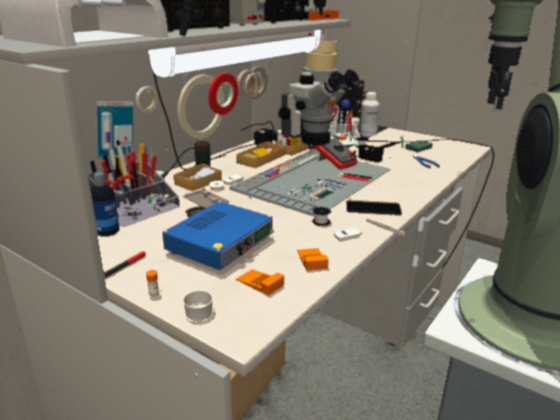

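The top view shows the instrument at about (236,185) with its yellow dot at (205,208). The wedge meant is at (212,248), since the lookalike at (264,262) is nearer the base. The dish is at (157,237) and the vial at (153,195).

```bash
python3 - <<'E'
from h import *
b=cv2.imread("pics/top.png");h=cv2.cvtColor(b,cv2.COLOR_BGR2HSV)
def m(lo,hi,z,mn):
    k=cv2.inRange(h,lo,hi);cs,_=cv2.findContours(k,0,1)
    for c in cs:
        if cv2.contourArea(c)>mn:
            r=cv2.minAreaRect(c);M=cv2.moments(c);ce=(M['m10']/M['m00'],M['m01']/M['m00'])
            if ce[1]<150: continue
            print(np.round(ce,1),np.round(onz("top",*ce,z),4),[np.round(onz("top",*q,z),3).tolist() for q in cv2.boxPoints(r)])
print("blue");m((100,120,60),(125,255,255),.058,1000)
print("yel");m((22,120,120),(38,255,255),.058,6)
print("or");m((5,140,100),(20,255,255),.01,100)
for n,u,v,z in(("dish",157,237,.031),("vial",153,195,.05)):print(n,onz("top",u,v,z))
x=cv2.resize(b[140:300,130:340],None,fx=3.7,fy=3.7,interpolation=cv2.INTER_CUBIC);cv2.imwrite("pics/c.png",x)
E
```

```text
blue
[236.2 183.4] [0.6366 0.1477] [[0.705, 0.251], [0.718, 0.059], [0.567, 0.05], [0.554, 0.238]]
yel
or
dish [0.49602858 0.35297797]
vial [0.60400045 0.3643088 ]
```

View pics/c.png

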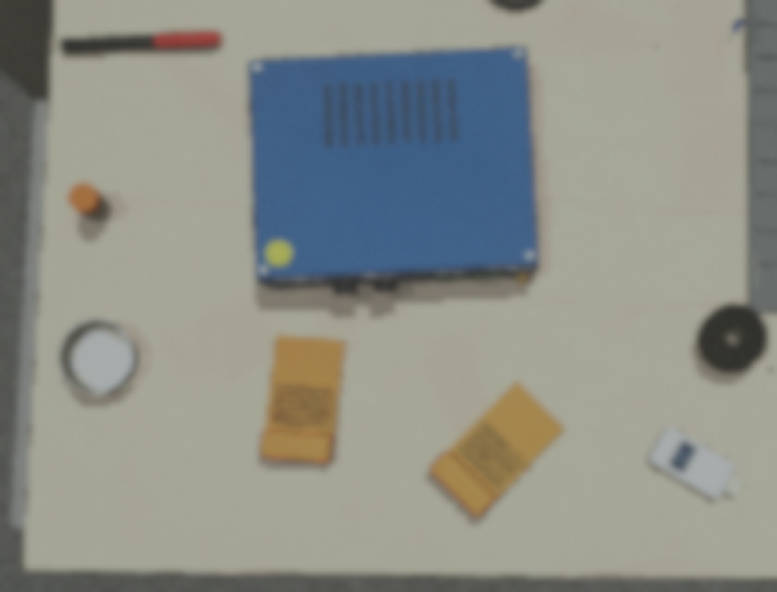

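The crop shows the dot at (279,253). The wedge's thin edge runs from (276,338) to (344,342) and its heel back from (262,460) to (331,465). The heel faces the robot and the wedge axis points slightly to the right of the foot.

```bash
python3 - <<'E'
from h import *
o=lambda u,v,z:onz("top",130+(u+.5)/3.7-.5,140+(v+.5)/3.7-.5,z)*1000
r=lambda a:np.round(a,1)
foot=o(279,253,.058)
T=(o(276,338,.002)+o(344,342,.002))/2; B=(o(262,460,.026)+o(331,465,.026))/2
print("dot/foot",r(foot),"thin",r(T),"heelback",r(B),"len",np.linalg.norm(T-B),"wedge yaw",np.degrees(np.arctan2(*(T-B)[::-1])))
fl,fr,bl,br=[o(*q,.058) for q in((262,277),(537,265),(250,60),(524,48))]
print(r(fl),r(fr),r(bl),r(br),"inst yaw",np.degrees(np.arctan2(*(bl-fl)[::-1])),np.degrees(np.arctan2(*(br-fr)[::-1])))
d=foot-B;print("push dir deg",np.degrees(np.arctan2(d[1],d[0])),np.linalg.norm(d))
E
```

```text
dot/foot [570.4 226.7] thin [515.5 209.6] heelback [426.  213.6] len 89.5256855435196 wedge yaw -2.554209175177923
[553.3 238. ] [564.5  46.2] [709. 252.] [721.2  57.3] inst yaw 5.16193941414709 4.060546341386861
push dir deg 5.182831984994047 144.9591341699053
```

Call:
{"fn": "send_rows", "kwargs": {
  "increments": [
    [[272,-220,0],[0,0,0],-0.5],
    [[272,-220,0],[0,0,0],-0.5],
    [[272,-220,0],[0,0,0],-0.5],
    [[272,-220,0],[0,0,0],-0.5],
    [[272,-220,0],[0,0,0],-0.5],
    [[272,-220,0],[0,0,0],-0.5],
    [[401,-491,0],[0,0,0],-0.5],
    [[401,-491,0],[0,0,10],-0.5],
    [[401,-491,0],[0,0,20],-0.5],
    [[401,-491,0],[0,0,20],-0.5]
  ]
}}

```text
clock: 1.1
position: [0.4097, -0.1121, 0.2313]
tool_rot: [3.141, -0.0, 0.091]
force: [1.8, -0.6, -0.3]
grip_width: 0.0211
finger_force: 0.0
```

Call:
{"fn": "send_rows", "kwargs": {
  "increments": [
    [[8,-100,10],[0,0,0],-0.5],
    [[8,-200,30],[0,0,0],-0.5],
    [[8,-250,60],[0,0,0],-0.5],
    [[8,-320,90],[0,0,0],-0.5],
    [[8,-320,100],[0,0,0],-0.5],
    [[8,-320,100],[0,0,0],-0.5],
    [[8,-320,100],[0,0,0],-0.5],
    [[8,-320,100],[0,0,0],-0.5],
    [[8,-320,100],[0,0,0],-0.5]
  ]
}}

```text
clock: 2.0
position: [0.3863, 0.2063, 0.1309]
tool_rot: [3.141, 0.001, 0.099]
force: [-0.7, -0.2, -0.6]
grip_width: 0.0212
finger_force: 0.0
```

```bash
python3 - <<'E'
from h import *
p=camera_params("wrist");s=observe();print(s["position"],s["tool_rot"],s["force"])
a=grab_frame("wrist");cv2.imwrite("pics/w1.png",a);np.save("w1.npy",p,allow_pickle=True)
E
```

```text
[0.38632571 0.20634456 0.13087058] [3.14107058e+00 1.32117634e-03 9.90715590e-02] [-0.65954995 -0.23805506 -0.62121258]
```

View pics/w1.png

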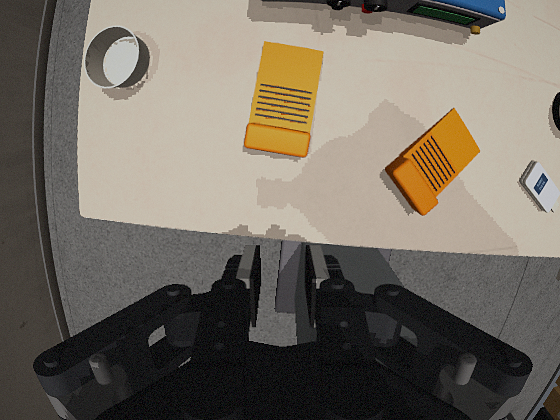

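```bash
python3 - <<'E'
from h import *
p=np.load("w1.npy",allow_pickle=True).item()
o=lambda u,v,z:onz("wrist",u,v,z,p)*1000
r=lambda a:np.round(a,1)
T1,T2,B1,B2=o(264,42,.002),o(324,51,.002),o(246,150,0),o(305,158,0)
print(r(T1),r(T2),r(B1),r(B2),"thin",r((T1+T2)/2),"heel",r((B1+B2)/2))
d=(T1+T2-B1-B2)/2;print(np.linalg.norm(d),np.degrees(np.arctan2(d[1],d[0])), "perp",np.degrees(np.arctan2(*(B1-B2)))*-1)
print("bench edge",r(o(80,215,0)),r(o(300,237,0)))
E
```

```text
[518.4 233.4] [516.  183.4] [425.5 239.9] [423.5 189.6] thin [517.2 208.4] heel [424.5 214.7]
92.87926170446372 -3.909512020502102 perp -2.276322152903903
bench edge [350.5 407.7] [352.7 185.9]
```

Call:
{"fn": "send_rows", "kwargs": {
  "increments": [
    [[0,-5,40],[0,0,0],-0.5],
    [[0,-5,80],[0,0,0],-0.5],
    [[0,-5,110],[0,0,0],-0.5],
    [[0,-5,121],[0,0,0],-0.5],
    [[0,-5,121],[0,0,0],-0.5],
    [[10,-5,121],[0,0,0],-0.5],
    [[20,-5,121],[0,0,0],-0.5],
    [[25,-5,121],[0,0,0],-0.5],
    [[30,-5,121],[0,0,0],-0.5],
    [[35,-5,121],[0,0,0],-0.5]
  ]
}}

```text
clock: 3.05
position: [0.4218, 0.2143, 0.0107]
tool_rot: [-3.141, -0.0, 0.097]
force: [-0.9, 0.6, -0.3]
grip_width: 0.0217
finger_force: 0.4
```

Call:
{"fn": "send_rows", "kwargs": {
  "increments": [
    [[4,0,0],[0,0,0],-0.5],
    [[8,0,0],[0,0,0],-0.5],
    [[12,0,0],[0,0,0],-0.5],
    [[16,0,0],[0,0,0],-0.5],
    [[16,0,0],[0,0,0],-0.5],
    [[16,0,0],[0,0,0],-0.5]
  ]
}}

```text
clock: 3.65
position: [0.4372, 0.216, 0.0103]
tool_rot: [-3.141, -0.0, 0.097]
force: [0.2, 0.8, -0.2]
grip_width: 0.0214
finger_force: 0.0
```

```bash
python3 - <<'E'
from h import *
p=camera_params("wrist");s=observe();print(s["clock"],s["position"],s["tool_rot"],s["force"])
a=grab_frame("wrist");np.save("w2.npy",p,allow_pickle=True)
b=grab_frame("top");cv2.imwrite("pics/t2.png",b);cv2.imwrite("pics/w2.png",a)
x=cv2.resize(b[180:280,140:260],None,fx=4,fy=4,interpolation=cv2.INTER_CUBIC)
cv2.imwrite("pics/m2.png",np.hstack([cv2.resize(a[:,60:400],None,fx=.9,fy=.9),x[:378]])[:, :800])
E
```

```text
3.65 [0.4371971  0.21598371 0.01033779] [-3.14147162e+00 -7.11076501e-05  9.71547024e-02] [ 0.20257601  0.75204304 -0.23602134]
```

View pics/m2.png

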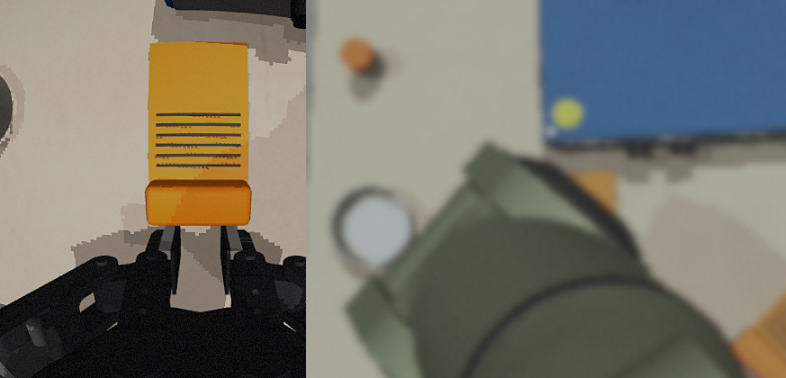

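The wedge now sits flush against both fingertips, with its thin edge at about (226,49)–(337,50) in the full wrist frame and centred on the tool.

```bash
python3 - <<'E'
from h import *
p=np.load("w2.npy",allow_pickle=True).item()
o=lambda u,v,z:onz("wrist",u,v,z,p)*1000
T1,T2=o(60+149/.9,43/.9,.002),o(60+248.5/.9,44/.9,.002)
c=(T1+T2)/2; print(T1,T2,c,"yaw",np.degrees(np.arctan2(*(T1-T2)))*-1, np.degrees(np.arctan2(-(T1-T2)[0],(T1-T2)[1])))
f=np.array([570.4,226.7]);d=f-c;y=.0972
print("ahead",d@[np.cos(y),np.sin(y)],"left",d@[-np.sin(y),np.cos(y)])
# dot again from latest top image
q=onz("top",140+(567+.5)/4-.5-306/4,180+113.5/4-.5,.058)*1000;print(q)
E
```

```text
[536.26116195 250.83113654] [540.57243479 199.8212092 ] [538.41679837 225.32617287] yaw 4.831060959810292 4.831060959810292
ahead 31.96556028028596 left -1.736531935543697
[570.74149786 227.16175464]
```

Call:
{"fn": "send_rows", "kwargs": {
  "increments": [
    [[5,0,0],[0,0,0],-0.5],
    [[10,0,0],[0,0,0],-0.5],
    [[15,0,0],[0,0,0],-0.5],
    [[20,0,0],[0,0,0],-0.5],
    [[25,0,0],[0,0,0],-0.5],
    [[30,0,0],[0,0,0],-0.5],
    [[34,0,0],[0,0,0],-0.5],
    [[37,0,0],[0,0,0],-0.5],
    [[39,0,0],[0,0,0],-0.5],
    [[41,0,0],[0,0,0],-0.5]
  ]
}}

```text
clock: 4.75
position: [0.478, 0.2199, 0.0103]
tool_rot: [3.142, 0.0, 0.097]
force: [-1.2, -0.2, 1.1]
grip_width: 0.0212
finger_force: 0.4
```

Call:
{"fn": "send_rows", "kwargs": {
  "increments": [
    [[1,0,0],[0,0,0],-0.5],
    [[2,0,0],[0,0,0],-0.5],
    [[3,0,0],[0,0,0],-0.5]
  ]
}}

```text
clock: 5.05
position: [0.481, 0.2203, 0.0104]
tool_rot: [-3.142, -0.0, 0.097]
force: [-0.3, 1.3, -1.0]
grip_width: 0.0215
finger_force: 0.2
```

Call:
{"fn": "send_rows", "kwargs": {
  "increments": [
    [[1,0,0],[0,0,0],-0.5],
    [[2,0,0],[0,0,0],-0.5],
    [[3,0,0],[0,0,0],-0.5]
  ]
}}

```text
clock: 5.35
position: [0.484, 0.2205, 0.0103]
tool_rot: [-3.142, -0.0, 0.097]
force: [-0.0, 0.4, 0.3]
grip_width: 0.0214
finger_force: 0.2
```

Call:
{"fn": "send_rows", "kwargs": {
  "increments": [
    [[1,0,0],[0,0,0],-0.5],
    [[2,0,0],[0,0,0],-0.5]
  ]
}}

```text
clock: 5.55
position: [0.486, 0.2207, 0.0103]
tool_rot: [-3.142, 0.0, 0.097]
force: [-0.1, 0.1, -0.1]
grip_width: 0.0215
finger_force: 0.3
```

Call:
{"fn": "send_rows", "kwargs": {
  "increments": [
    [[1,0,0],[0,0,0],-0.5],
    [[2,0,0],[0,0,0],-0.5]
  ]
}}

```text
clock: 5.75
position: [0.488, 0.2209, 0.0103]
tool_rot: [3.142, 0.0, 0.097]
force: [0.3, 0.2, -0.3]
grip_width: 0.0212
finger_force: 0.3
```

Call:
{"fn": "send_rows", "kwargs": {
  "increments": [
    [[1,0,0],[0,0,0],-0.5],
    [[2,0,0],[0,0,0],-0.5]
  ]
}}

```text
clock: 5.95
position: [0.49, 0.2211, 0.0104]
tool_rot: [-3.142, -0.0, 0.097]
force: [-0.5, 0.3, -0.2]
grip_width: 0.0215
finger_force: 0.3
```

Call:
{"fn": "send_rows", "kwargs": {
  "increments": [
    [[1,0,0],[0,0,0],-0.5],
    [[2,0,0],[0,0,0],-0.5]
  ]
}}

```text
clock: 6.15
position: [0.492, 0.2213, 0.0104]
tool_rot: [-3.142, 0.0, 0.097]
force: [-0.6, -0.9, 0.1]
grip_width: 0.0216
finger_force: 0.3
```

Call:
{"fn": "send_rows", "kwargs": {
  "increments": [
    [[1,0,0],[0,0,0],-0.5],
    [[1.5,0,0],[0,0,0],-0.5]
  ]
}}

```text
clock: 6.35
position: [0.4935, 0.2214, 0.0103]
tool_rot: [-3.142, -0.0, 0.097]
force: [-0.6, 0.4, 0.3]
grip_width: 0.0213
finger_force: 0.4
```

Call:
{"fn": "send_rows", "kwargs": {
  "increments": [
    [[1,0,0],[0,0,0],-0.5],
    [[1.5,0,0],[0,0,0],-0.5]
  ]
}}

```text
clock: 6.55
position: [0.495, 0.2216, 0.0104]
tool_rot: [-3.142, -0.0, 0.097]
force: [-0.1, -0.6, 0.1]
grip_width: 0.0214
finger_force: 0.4
```

Call:
{"fn": "send_rows", "kwargs": {
  "increments": [
    [[1,0,0],[0,0,0],-0.5],
    [[1.5,0,0],[0,0,0],-0.5]
  ]
}}

```text
clock: 6.75
position: [0.4964, 0.2217, 0.0104]
tool_rot: [3.142, 0.0, 0.097]
force: [-2.7, -0.4, 1.7]
grip_width: 0.0213
finger_force: 1.3
```

Call:
{"fn": "send_rows", "kwargs": {
  "increments": [
    [[0.5,0,0],[0,0,0],-0.5],
    [[0.5,0,0],[0,0,0],-0.5]
  ]
}}

```text
clock: 6.95
position: [0.4968, 0.2218, 0.0103]
tool_rot: [3.142, 0.0, 0.097]
force: [-3.3, 0.0, 1.9]
grip_width: 0.0216
finger_force: 1.4
```

Call:
{"fn": "send_rows", "kwargs": {
  "increments": [
    [[0.5,0,0],[0,0,0],-0.5],
    [[0.5,0,0],[0,0,0],-0.5]
  ]
}}

```text
clock: 7.15
position: [0.4972, 0.2218, 0.0103]
tool_rot: [3.142, 0.0, 0.097]
force: [-3.4, -0.2, 2.2]
grip_width: 0.0214
finger_force: 1.9
```

Call:
{"fn": "send_rows", "kwargs": {
  "increments": [
    [[-10,0,0],[0,0,0],-0.5],
    [[-30,0,0],[0,0,0],-0.5],
    [[-30,0,-40],[0,0,0],-0.5],
    [[-30,0,-80],[0,0,0],-1],
    [[-30,0,-110],[0,0,0],-1],
    [[0,2,-110],[0,0,0],-1],
    [[0,2,-110],[0,0,0],-1],
    [[0,2,-110],[0,0,0],-1]
  ]
}}

```text
clock: 7.95
position: [0.4973, 0.2196, 0.1201]
tool_rot: [3.142, -0.0, 0.097]
force: [-0.4, -0.6, 0.3]
grip_width: 0.0003
finger_force: 0.0
```

```bash
python3 - <<'E'
from h import *
p=camera_params("wrist");s=observe();print(s["clock"],s["position"],s["tool_rot"],s["force"],s["grip_width"])
a=grab_frame("wrist");np.save("w3.npy",p,allow_pickle=True)
b=grab_frame("scene")
x=cv2.resize(b[190:310,140:300],(480,360),interpolation=cv2.INTER_CUBIC)
y=cv2.resize(a,(480,360))
cv2.imwrite("pics/w3.png",a);cv2.imwrite("pics/s3.png",b)
cv2.imwrite("pics/m3.png",np.hstack([a[:,100:440],cv2.copyMakeBorder(x,0,60,0,0,0)])[:,:800])
h=cv2.cvtColor(a,cv2.COLOR_BGR2HSV);k=cv2.inRange(h,(22,90,100),(38,255,255))
for c in cv2.findContours(k,0,1)[0]:
    if cv2.contourArea(c)>60:
        M=cv2.moments(c);u=(M['m10']/M['m00'],M['m01']/M['m00']);print(cv2.contourArea(c),u,onz("wrist",*u,.058,p))
E
```

```text
7.95 [0.49732125 0.21960944 0.12014519] [ 3.14158467e+00 -1.27584822e-04  9.66597687e-02] [-0.42266766 -0.60586071  0.2656569 ] 0.00028117568952476155
104.5 (292.67464114832535, 162.7480063795853) [0.53803137 0.21579821]
61.0 (295.2404371584699, 154.46174863387978) [0.54346543 0.2147212 ]
602.5 (280.9009681881051, 109.98561549100967) [0.57058667 0.22642764]
```

View pics/m3.png

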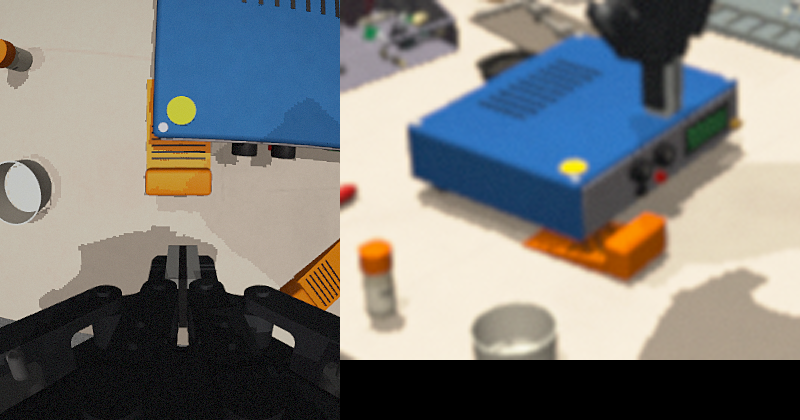

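The dot is unmoved at (281,110) in the wrist frame, i.e. (0.571, 0.226). The wedge is under the corner, so I press next.

Call:
{"fn": "send_rows", "kwargs": {
  "increments": [
    [[40,0,0],[0,0,0],-1],
    [[73,0,10],[0,0,0],-1],
    [[73,0,40],[0,0,0],-1],
    [[73,0,57],[0,0,0],-1],
    [[73,0,57],[0,0,0],-1],
    [[73,0,59],[0,0,0],-1],
    [[73,0,61],[0,0,0],-1],
    [[73,0,62],[0,0,0],-1]
  ]
}}

```text
clock: 8.85
position: [0.5705, 0.2271, 0.0591]
tool_rot: [-3.141, -0.001, 0.097]
force: [-0.1, -0.7, 0.5]
grip_width: -0.0002
finger_force: 0.0
```

Call:
{"fn": "send_rows", "kwargs": {
  "increments": [
    [[0,0,0.5],[0,0,0],-1],
    [[0,0,1],[0,0,0],-1],
    [[0,0,1],[0,0,0],-1]
  ]
}}

```text
clock: 9.15
position: [0.5703, 0.2269, 0.0575]
tool_rot: [-3.141, -0.0, 0.097]
force: [0.8, -0.1, 0.4]
grip_width: -0.0001
finger_force: 0.3
```

Call:
{"fn": "send_rows", "kwargs": {
  "increments": [
    [[0,0,0.5],[0,0,0],-1],
    [[0,0,0.5],[0,0,0],-1]
  ]
}}

```text
clock: 9.35
position: [0.5703, 0.227, 0.0573]
tool_rot: [-3.141, -0.0, 0.097]
force: [-2.8, -1.0, 7.9]
grip_width: -0.0001
finger_force: 3.9
```

Call:
{"fn": "send_rows", "kwargs": {
  "increments": [
    [[0,0,0.5],[0,0,0],-1],
    [[0,0,0.5],[0,0,0],-1]
  ]
}}

```text
clock: 9.55
position: [0.5703, 0.227, 0.0571]
tool_rot: [-3.142, -0.0, 0.097]
force: [-3.6, -2.2, 13.3]
grip_width: -0.0001
finger_force: 7.1
```

Call:
{"fn": "send_rows", "kwargs": {
  "increments": [
    [[0,0,0.3],[0,0,0],-1],
    [[0,0,0.3],[0,0,0],-1]
  ]
}}

```text
clock: 9.75
position: [0.5703, 0.227, 0.0571]
tool_rot: [-3.142, -0.0, 0.097]
force: [-5.2, -1.7, 17.9]
grip_width: 0.0001
finger_force: 9.1
```

Call:
{"fn": "send_rows", "kwargs": {
  "increments": [
    [[0,0,0],[0,0,0],-1],
    [[0,0,0],[0,0,0],-1],
    [[0,0,0],[0,0,0],-1],
    [[0,0,0],[0,0,0],-1]
  ]
}}

```text
clock: 10.15
position: [0.5703, 0.2271, 0.0571]
tool_rot: [-3.142, -0.0, 0.097]
force: [-6.3, -1.6, 19.5]
grip_width: -0.0001
finger_force: 9.1
```

Call:
{"fn": "send_rows", "kwargs": {
  "increments": [
    [[0,0,-3],[0,0,0],-1],
    [[0,0,-20],[0,0,0],-1],
    [[0,0,-60],[0,0,0],-1],
    [[-70,0,-100],[0,0,0],-1],
    [[-100,0,-130],[0,0,0],-1],
    [[-100,0,-130],[0,0,0],-1],
    [[-100,0,-130],[0,0,0],-1],
    [[-100,0,-130],[0,0,0],-1]
  ]
}}

```text
clock: 10.95
position: [0.4712, 0.2172, 0.1864]
tool_rot: [-3.141, -0.001, 0.097]
force: [0.5, 0.3, -1.1]
grip_width: -0.0004
finger_force: 0.0
```

```bash
python3 - <<'E'
from h import *
p=camera_params("wrist");s=observe();print(s["clock"],s["position"],s["force"],np.abs(s["qd"]).max())
a=grab_frame("wrist");cv2.imwrite("pics/w4.png",a)
h=cv2.cvtColor(a,cv2.COLOR_BGR2HSV);k=cv2.inRange(h,(22,90,100),(38,255,255))
for c in cv2.findContours(k,0,1)[0]:
    if cv2.contourArea(c)>60:
        M=cv2.moments(c);u=(M['m10']/M['m00'],M['m01']/M['m00']);print(cv2.contourArea(c),u,onz("wrist",*u,.058,p))
E
```

```text
10.95 [0.4711657  0.21720043 0.18637662] [ 0.49540358  0.27050063 -1.13235937] 0.03498552541442965
97.5 (291.05982905982904, 127.43931623931623) [0.53323583 0.21488858]
330.0 (281.49242424242425, 81.82272727272728) [0.57053543 0.22645165]
```

View pics/w4.png

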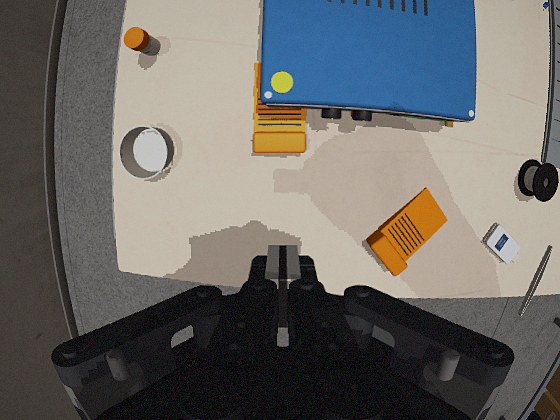

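The dot is still at (0.5705, 0.2265) after the press, at (281,82) in the wrist frame. The wedge is in place under the corner, the bystanders are undisturbed, and the arm is clear.

```bash
python3 -c "
from workcell import *
print(job_done())"
```

```text
the job is handed in; nothing more can be done
None
```

I pushed the wedge under the short foot until it bore (about 3.4 N of push); pressing the yellow dot with about 18–19 N sank the corner only about 0.4 mm, the instrument did not move, and I handed the job in with the arm clear (about 11 s on the robot clock).

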